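# Load the die carousel and index it one click

## Task

Put the loose steel die block (the small plain rectangular block with two round holes in its top) flat, holes up, into the empty tray of the carousel that stands at the pointer, and let go of it. Then turn the carousel by its wing grip one full click clockwise, seen from above, so that the next empty tray comes to the pointer.

Things in the scene. Friction and masses are not known exactly. Their poses are not given: they have to be found in the camera images.
- die_block: Loose grey steel block, 24 (x) x 32 (y) x 18 mm high (z), two round holes on top, up to 0.19 kg, flat on the table near its front edge. Origin: centre of its underside. A steel punch, a standing bolt and a white connector housing nearby are not wanted; two like blocks are already in trays. Keep the arm clear of the tall press: it fills x > 0.47 for y from -0.26 to 0.13.
- carousel: Carousel base, dark steel, fixed to the table; origin on the turning axis at table height. On it a round aluminium plate, 194 mm across, with six trays 60 degrees apart. The pointer is a low tab, 22 mm high, just outside the rim at the base's -x side, which faces the robot within 0.5 rad. The two trays clockwise of the pointer hold blocks; the other four are empty.
- load_pocket (a point): Centre of the floor of the tray to load (at the pointer at the start); turns with the plate. Open-topped tray, inside 36 mm radially (this point's x axis, pointing at the carousel's axis) x 44 mm across (y axis), walls 4 mm thick, 7 mm high; floor 24 mm above the table, 70 mm from the carousel's axis.
- wing_grip (a point): Centre of the black wing grip on the carousel's vertical axis, 62 mm above the table: an upright bar 12 mm thick (this point's x axis) x 44 mm long (y axis) x 28 mm high; top 76 mm, lower edge 48 mm above the table, a hub 28 mm wide below. Turns with the plate; at the start x points away from the tray to load. Pinch it across its thickness from above.
- turret (a joint): Angle of the carousel plate, rad: 0 at the start, growing clockwise seen from above to a stop at 1.047 (one click, 60 degrees). A sprung over-centre click: below 0.5 the plate is pushed back to 0, beyond 0.55 it is pushed on to 1.047, and rests firmly there. Turning takes about 0.2 N m. It does not turn anticlockwise from 0.
Not all that is in view belongs to the job. What is shaped like the die_block but purple is not meant.

How it is judged (in metres and radians):
On the way, in this order (a step that is already met when the one before it is completed fails the run):
1. the die block sits flat in the tray at the pointer, let go, before the carousel is turned (x of die_block in the frame of load_pocket between -0.014 and 0.014 m and y of die_block in the frame of load_pocket between -0.014 and 0.014 m and z of die_block in the frame of load_pocket between -0.005 and 0.005 m and angle between die_block's own z axis and vertical below 0.15 rad and contact force between the fingers and die_block below 0.3 N and value of joint turret below 0.2 rad), for 0.2 s.
2. the carousel is turned one click clockwise (value of joint turret between 0.87 and 1.22 rad), for 0.2 s.
At the end, for the whole second after the job is handed in: The die block lies flat, holes up (within 0.15 rad), on the floor of the tray it was loaded into (origin within 14 mm of the tray's centre each way and 5 mm in height), released and at rest, and the carousel rests one click (60 degrees, within 10) clockwise of its start (all of step 2 and x of die_block in the frame of load_pocket between -0.014 and 0.014 m and y of die_block in the frame of load_pocket between -0.014 and 0.014 m and z of die_block in the frame of load_pocket between -0.005 and 0.005 m and angle between die_block's own z axis and vertical below 0.15 rad and contact force between the fingers and die_block below 0.3 N and linear speed of die_block below 0.02 m/s and velocity of joint turret between -0.05 and 0.05 rad/s); the robot touches nothing.
It also fails if it takes over 48 s, if anything falls off the work surface, if the arm or the gripper's body presses on something with over 40 N, if the wrist force passes 120 N, or if a joint passes its speed limit or range.

## Robot

A 6-joint arm with a two-finger parallel gripper is mounted at the origin on a cart in front of the work surface, level with it; the furniture and walls round the work are solid. World frame = base frame: x ahead of the robot, y to its left, z up, the work surface at z = 0. Lengths are in mm, angles in rad, forces in N, time in s.
With the tool pointing down it reaches from about 350 to 975 mm from the base axis. Payload 7.1 kg.
Tool frame: the origin (TCP) lies at the very end of the fingers, on their centre line; the grasp point (between the pads) lies 19 mm behind it (ctrl.grasp_offset is the distance from the TCP to the grasp point, in mm); z points along the fingers, y is the line along which they close (so a half turn about z gives the same grasp; the last joint's range is limited). The gripper opens to 88 mm and grips with 3 to 60 N. Pads are 20 mm wide; open, the fingers measure 115 mm over their backs; the gripper's body (75 mm by 178 mm) begins 61 mm behind the grasp point.
Start: joints at [1.1, 0.423, 1.63, -0, 1.089, -0.019], TCP at [272.833, 562.287, 222.675] pointing down, gripper open.
Joint ranges: [-3, 3], [-0.9, 2.11], [0.09, 2.58], [-1.31, 4.45], [0.11, 2.69], [-2.54, 2.54]. Speed limits (rad/s): [2.39, 2.39, 3.01, 3.14, 3.14, 3.14].

## Interface

Orientations are given as a rotation vector (axis times angle).
In Python, from workcell import ctrl, viewer, ticket, models gives the robot as it stands.
- The arm moves only by the tool play_rows, never from a script. Its arguments are lists of equal length, an entry for each row: "dp": the shift along the world's x, y, z in mm, a list of three; "yaw": the turn about the world's z in degrees. In form: {"dp": [[tx, ty, tz], ...], "yaw": [yaw, ...]}. A call has 1 to 8 rows; each row shifts and turns the commanded pose from where the row before left it; what a row does not reach is not made up. A row lasts 1/12 s, in which the tool goes at most 41.7 mm and 7.16 degrees, less where a joint would pass 70% of its speed; a pose out of reach is approached as far as the arm can. A call is refused whole if a number of a shift passes 41.7 or a number of a turn 7.16, either way. A call with a gripper value outside its range is refused whole. "gripper" is the closure, from 0 (fully open) to 1 (shut), set as the call begins (left out, the last holds). The fingers move at their own pace and stop on an object; the grip force is fixed at half the most. Time passes only in rows, so rows that do not move let the fingers close. It gives the time, the measured TCP pose, the force, the opening and the grip force at its end, in the units of the state.
- ctrl.get_obs(): the state, without advancing time (a new reading comes with each control period).
- viewer.get_image(name): name is "scene" or "top" or "wrist"; returns a dict with "pixels" (400x640x3 uint8, red, green, blue), "range_z" (400x640 float32, mm along the optical axis (not along the pixel's ray), 0 where there is no reading), "fx", "fy", "cx", "cy" (pixels), "dist_coeffs" ([k1, k2, p1, p2, k3] as OpenCV has them; the pictures are not rectified), "T" (4x4, takes a point from camera to world coordinates); the wrist camera has in their place "hand_eye" (4x4, takes a point from camera to tool coordinates, whose origin is the TCP and whose axes are the flange's). Camera axes: x right, y up, looking along -z (the intrinsics and any distortion apply to the point x, -y, -z); pixel columns grow to the right and rows downward; lengths in mm; the calibration is good to about 2 mm. A picture is of the moment at which its call begins: read the wrist's pose just before it.
- ticket.close_job(): hands the job in; it is judged then, once.
Trained networks look in a picture, given as the dict that the camera call returned (one of the last four; its "shot" number tells which), for a name from the list of things; names that differ only in an ending like _2 or _b are one class to them, and where a whole thing is asked for, a point or a joint stands for the part that bears it (a point fixed in the world has none). Each returns a list of dicts, best first, with "conf" (0 to 1); they miss things now and then, are a little off and sometimes report something else, mostly with a low value. They report only what shows in the picture. A call takes as long as a camera call. They do not tell look-alikes from the thing itself.
- models.look_for(picture, name): "bbox" ([centre column, centre row, width, height] in pixels, round what is visible of it).
- models.landmark_of(picture, name): "location" ([column, row] in pixels: a listed point, or the origin of a listed thing).
The state is a dict: "t": time; "qpos": joint angles; "qvel": joint speeds; "joint_torque": joint torques, N m; "ee_pos": TCP position; "orientation": TCP orientation; "ft_force": force on the tool from outside, world axes, zero at the start; "moment": the same for the moment, N m; "width": finger opening in mm; "grasp_force": force on a finger pad.
Only numpy, scipy, OpenCV 4.12 (cv2) and the standard library are available. Lean on these libraries where they do the work, as an engineer would, in place of code of your own. Each camera call takes 0.05 s, during which the arm holds its last target. There are 200 camera calls.

## Working session

There is one attempt and no reset: what is moved stays moved. The work goes in short steps, Python scripts to look and compute and a tool call to move; the robot and the scene stay as the last step left them, time stands still between calls to the robot, and variables do not carry over. Pictures are saved under pics/ and viewed, at most 10 in all, crops included, and the job is handed in when it is done.

Besides the shell and the picture viewer there is one more tool, called after "Call:" by a JSON object that holds its "api" and its "payload". play_rows: Moves the arm, as the interface text tells. Its arguments: {"type":"object","properties":{"dp":{"type":"array"},"yaw":{"type":"array"},"gripper":{"type":"number"}},"required":["dp","yaw"]}

```bash
mkdir -p pics; cat > h.py <<'E'
import numpy as np, cv2
from scipy.spatial.transform import Rotation as R
from workcell import ctrl, viewer, ticket, models
def T_of(im,obs):
    if 'T' in im: return np.array(im['T'])
    M=np.eye(4); M[:3,:3]=R.from_rotvec(obs['orientation']).as_matrix(); M[:3,3]=obs['ee_pos']
    return M@np.array(im['hand_eye'])
def ray(im,T,uv):
    K=np.array([[im['fx'],0,im['cx']],[0,im['fy'],im['cy']],[0,0,1.]])
    p=cv2.undistortPoints(np.array(uv,float).reshape(-1,1,2),K,np.array(im['dist_coeffs'],float)).reshape(-1,2)
    d=np.c_[p[:,0],-p[:,1],-np.ones(len(p))]
    return T[:3,3], d@T[:3,:3].T
def at_z(im,T,uv,z):
    o,d=ray(im,T,uv); return o+d*((z-o[2])/d[:,2])[:,None]
def at_depth(im,T,uv):
    o,d=ray(im,T,uv); uv=np.array(uv).reshape(-1,2).round().astype(int)
    return o+d*im['range_z'][uv[:,1],uv[:,0]][:,None]
def shot(n,save=None):
    obs=ctrl.get_obs(); im=viewer.get_image(n)
    if save: cv2.imwrite('pics/'+save,cv2.cvtColor(im['pixels'],cv2.COLOR_RGB2BGR))
    return im,T_of(im,obs)
E
python3 - <<'E'
from h import *
np.set_printoptions(precision=1,suppress=True)
for c in ['top','scene']:
    im,T=shot(c,c+'0.png')
    print(c,T[:3,3])
    for n,z in [('die_block',0),('carousel',0),('load_pocket',24),('wing_grip',62)]:
        for d in models.landmark_of(im,n)[:4]:
            print(n,round(d['conf'],2),np.array(d['location']),at_z(im,T,d['location'],z)[0],at_depth(im,T,d['location'])[0])
E
```

```text
top [ 365.7 -131.1 1359.4]
die_block 0.63 [360.4 231.4] [ 424.1 -250.2    0. ] [ 423.4 -248.8   16.4]
die_block 0.62 [327.8 207.5] [ 490.5 -163.6    0. ] [ 489.1 -163.3   15. ]
load_pocket 0.83 [403.2 205.7] [ 489.4 -364.2   24. ] [ 489.4 -364.2   24. ]
wing_grip 0.83 [411.2 176.8] [ 561.1 -381.1   62. ] [ 559.3 -378.8   74. ]
scene [  80.3 -775.1  432.3]
die_block 0.71 [330.7 265.3] [ 422.  -252.8    0. ] [ 412.1 -267.9   12.5]
die_block 0.47 [333.4 235.6] [ 490.6 -159.9    0. ] [ 479.8 -176.1   11.4]
carousel 0.96 [430.1 277.7] [ 553.3 -389.6    0. ] [ 518.9 -417.7   31.5]
load_pocket 0.83 [393.5 270. ] [ 489.4 -357.6   24. ] [ 488.6 -358.5   24.8]
wing_grip 0.81 [431.6 244. ] [ 563.8 -374.5   62. ] [ 546.7 -388.6   75.1]
```

View pics/top0.png

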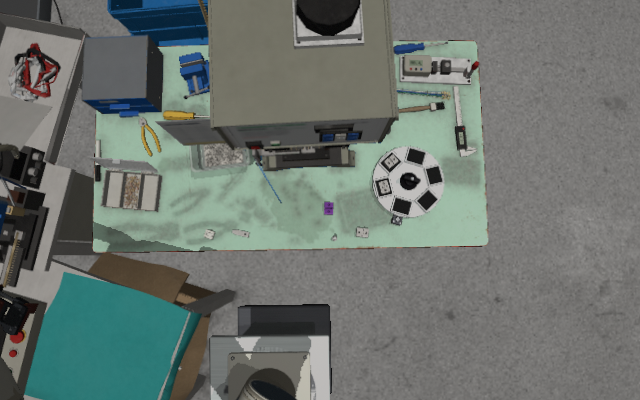

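View pics/scene0.png

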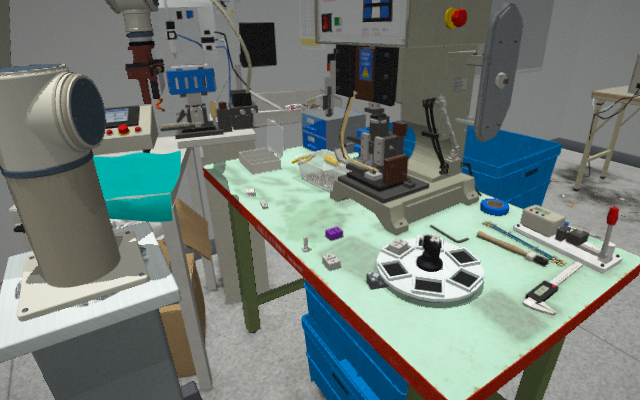

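The top view shows the die block at (361,232), the purple look-alike at (328,208), the carousel axis near (409,181), the pointer tab at (397,220), and blocks in the trays at (391,160) and (383,186). The scene view agrees, with the block at (331,263). I'll check the tool orientation and then travel.

```bash
python3 - <<'E'
from h import *
o=ctrl.get_obs(); print(R.from_rotvec(o['orientation']).as_matrix().round(3), o['t'])
im,T=shot('top'); 
# carousel rim fit from depth: plate top points
v,u=np.mgrid[140:225:1,360:450:1]; P=at_depth(im,T,np.c_[u.ravel(),v.ravel()])
c=np.array([560,-380.]); r=np.hypot(P[:,0]-c[0],P[:,1]-c[1]);m=(r<125)
print(np.histogram(P[m,2],bins=np.arange(0,80,4)))
k=m&(P[:,2]>18)&(P[:,2]<35)&(r>75)
(cc,rr)=cv2.minEnclosingCircle(P[k,:2].astype(np.float32)); print(cc,rr)
w=P[m&(P[:,2]>68)]; print(len(w), cv2.minAreaRect(w[:,:2].astype(np.float32)), w[:,:2].mean(0))
v,u=np.mgrid[222:243,350:373]; B=at_depth(im,T,np.c_[u.ravel(),v.ravel()]);b=B[(B[:,2]>10)]
print(len(b),cv2.minAreaRect(b[:,:2].astype(np.float32)))
E
```

```text
[[-0.9    0.437 -0.   ]
 [ 0.437  0.9   -0.   ]
 [ 0.    -0.    -1.   ]] 0.5
(array([1121,  382,   36,   17,  228, 1263, 1322,  548,  267,  120,  123,
         37,   18,   11,    7,    4,    4,   14,   41]), array([ 0,  4,  8, 12, 16, 20, 24, 28, 32, 36, 40, 44, 48, 52, 56, 60, 64,
       68, 72, 76]))
(545.42041015625, -374.69012451171875) 107.05740356445312
91 ((568.1583862304688, -330.60833740234375), (146.94407653808594, 13.342790603637695), 76.36933135986328) [ 557.27095696 -371.82200787]
106 ((404.4280700683594, -198.02423095703125), (33.656227111816406, 150.9817352294922), 17.464740753173828)
```

Call:
{"api": "play_rows", "payload": {"dp": [[10,-41,6],[10,-41,6],[10,-41,6],[10,-41,6],[10,-41,6],[10,-41,0],[10,-41,0],[10,-41,0]], "yaw": [0,0,0,0,0,0,0,0]}}

```text
t: 1.22
ee_pos: [351.4, 238.8, 252.4]
orientation: [0.702, 3.061, 0.001]
ft_force: [0.6, 0.7, -1.0]
width: 87.5
grasp_force: 0.0
```

Call:
{"api": "play_rows", "payload": {"dp": [[4,-41,0],[4,-41,0],[4,-41,0],[4,-41,0],[4,-41,0],[0,-41,0],[0,-41,0],[0,-41,0]], "yaw": [0,0,0,0,0,0,0,0]}}

```text
t: 1.88
ee_pos: [371.0, -89.5, 252.4]
orientation: [0.703, 3.061, 0.0]
ft_force: [0.8, 0.1, -0.6]
width: 87.8
grasp_force: 0.0
```

Call:
{"api": "play_rows", "payload": {"dp": [[0,-41,0],[0,-41,0],[0,-41,0],[0,-36,0],[0,0,0]], "yaw": [0,0,0,0,0]}}

```text
t: 2.3
ee_pos: [371.8, -252.1, 252.6]
orientation: [0.71, 3.058, -0.004]
ft_force: [0.3, -0.0, 0.1]
width: 87.8
grasp_force: 0.0
```

```bash
python3 - <<'E'
from h import *
np.set_printoptions(precision=1,suppress=True)
print(ctrl.get_obs()['ee_pos'])
im,T=shot('wrist','w1.png'); print(T)
for n,z in [('die_block',0),('load_pocket',24),('wing_grip',62)]:
    for d in models.landmark_of(im,n)[:4]:
        print(n,round(d['conf'],2),np.array(d['location']),at_z(im,T,d['location'],z)[0],at_depth(im,T,d['location'])[0])
E
```

```text
[ 371.8 -252.1  252.6]
[[   0.4   -0.9   -0.2  313. ]
 [   0.9    0.4    0.1 -222.3]
 [  -0.    -0.2    1.   414.4]
 [   0.     0.     0.     1. ]]
die_block 0.71 [420.4 213.3] [ 485.  -159.5    0. ] [ 477.1 -162.4   19.1]
die_block 0.58 [332.2 199.2] [ 422.1 -248.     0. ] [ 417.4 -246.9   17.6]
load_pocket 0.93 [275.9 290.6] [ 489.1 -356.1   24. ] [ 343.2 -245.2  347.5]
wing_grip 0.86 [279.2 360.3] [ 554.  -381.8   62. ] [ 549.6 -378.9   68.4]
```

View pics/w1.png

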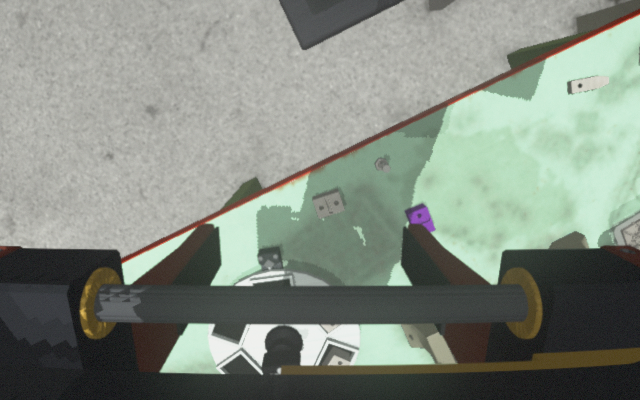

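The wrist view shows the die block with two holes at (328,203), the bolt at (382,163) and the purple block at (420,216). The pointer is at (270,257). Next I'll get the block's yaw from the depth and the edges.

```bash
python3 - <<'E'
from h import *
np.set_printoptions(precision=1,suppress=True)
im,T=shot('wrist')
v,u=np.mgrid[170:235,300:360]; uv=np.c_[u.ravel(),v.ravel()]
P=at_depth(im,T,uv)
k=(P[:,2]>13)&(P[:,2]<24)&(np.hypot(P[:,0]-422,P[:,1]+249)<32)
print(k.sum(),np.median(P[k,2]),P[k].mean(0),cv2.minAreaRect(P[k,:2].astype(np.float32)))
m=np.zeros((400,640),np.uint8); m[uv[k][:,1],uv[k][:,0]]=255
c=max(cv2.findContours(m,0,1)[0],key=cv2.contourArea).reshape(-1,2)
Q=at_z(im,T,c,18)[:,:2].astype(np.float32); r=cv2.minAreaRect(Q);print(r,cv2.boxPoints(r))
g=im['pixels'][175:230,295:365]; cv2.imwrite('pics/c1.png',cv2.cvtColor(cv2.resize(g,None,fx=8,fy=8,interpolation=3),4))
E
```

```text
559 17.854538304606706 [ 421.3 -254.    17.5] ((421.8172912597656, -254.06166076660156), (31.75100326538086, 24.237823486328125), 82.4424819946289)
((421.12945556640625, -253.9398956298828), (31.738876342773438, 25.21566390991211), 82.31649017333984) [[ 406.5 -268. ]
 [ 431.5 -271.4]
 [ 435.7 -239.9]
 [ 410.8 -236.5]]
```

View pics/c1.png

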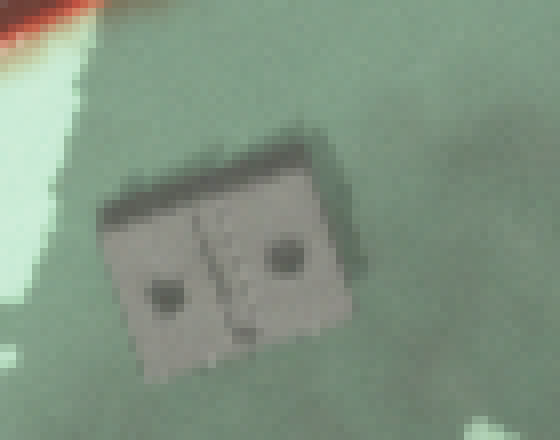

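Block centre is (421.5, -254), its long axis is at 82° and its top is at z = 18, which matches the known sizes. I'll pinch across the 32 mm length with the fingertips about 9 mm above the table, so they stay above the tray walls when placing. The gripper will be opened to about 60 mm to clear the bolt.

Call:
{"api": "play_rows", "payload": {"dp": [[8,0,-25],[8,0,-25],[8,0,-25],[8,0,-25],[8,-1,-25],[9.5,-1,-25],[0,0,0]], "yaw": [3.4,3.4,3.4,3.4,3.4,3,0], "gripper": 0.3}}

```text
t: 3.13
ee_pos: [420.2, -246.0, 98.6]
orientation: [-0.154, -3.133, -0.005]
ft_force: [-0.2, 0.1, -0.5]
width: 61.2
grasp_force: 0.0
```

```bash
python3 - <<'E'
from h import *
np.set_printoptions(precision=1,suppress=True)
o=ctrl.get_obs();M=R.from_rotvec(o['orientation']).as_matrix();print(np.array(o['ee_pos']),o['width'],np.degrees(np.arctan2(M[1,1],M[0,1])),o['qpos'])
im,T=shot('wrist','w2.png')
v,u=np.mgrid[0:400,0:640]; uv=np.c_[u.ravel(),v.ravel()]
P=at_depth(im,T,uv)
k=(P[:,2]>14)&(P[:,2]<22)&(np.hypot(P[:,0]-421,P[:,1]+254)<28)
print(k.sum(),P[k].mean(0) if k.any() else 0,cv2.minAreaRect(P[k,:2].astype(np.float32)) if k.any() else 0)
E
```

```text
[ 420.2 -246.    98.6] 61.238809741135775 84.38071677922332 [-0.6  0.4  2.   0.   0.7 -2. ]
1412 [ 421.2 -253.9   17.6] ((421.7259521484375, -253.8340606689453), (31.911222457885742, 24.49411964416504), 82.70772552490234)
```

View pics/w2.png

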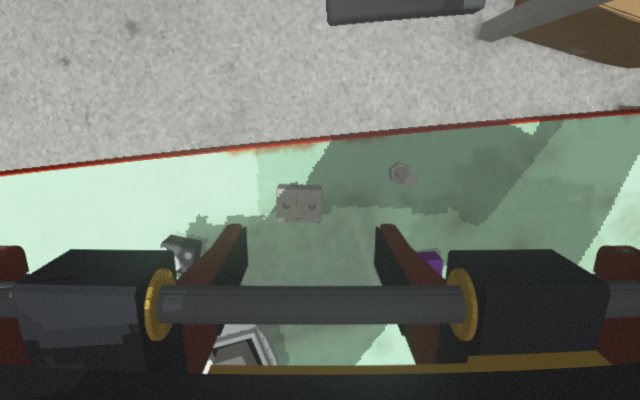

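The view shows the block at (300,204) between the fingers' lines, the bolt well off at (402,174), and the purple block outside the right finger. The remaining move is (+1.5, -8, -89.5).

Call:
{"api": "play_rows", "payload": {"dp": [[1.5,-8,0],[0,0,-20],[0,0,-20],[0,0,-20],[0,0,-15],[0,0,-10],[0,0,-4.5],[0,0,0]], "yaw": [-1,-0.5,0,0,0,0,0,0]}}

```text
t: 3.85
ee_pos: [422.5, -256.8, 13.0]
orientation: [0.204, 3.135, -0.0]
ft_force: [-0.3, -0.1, 0.0]
width: 61.8
grasp_force: 0.0
```

Call:
{"api": "play_rows", "payload": {"dp": [[0,2.5,-3.5],[0,0,0]], "yaw": [0,0]}}

```text
t: 4.02
ee_pos: [422.7, -254.0, 9.6]
orientation: [0.203, 3.134, -0.001]
ft_force: [-0.2, -0.0, 0.5]
width: 61.6
grasp_force: 0.0
```

Call:
{"api": "play_rows", "payload": {"dp": [[0,0,0],[0,0,0],[0,0,0],[0,0,0],[0,0,0],[0,0,0]], "yaw": [0,0,0,0,0,0], "gripper": 1}}

```text
t: 4.52
ee_pos: [422.4, -254.1, 9.2]
orientation: [0.202, 3.135, -0.0]
ft_force: [-0.4, 0.2, 3.2]
width: 31.5
grasp_force: 30.0
```

Gripped at width 31.5 mm. I'll lift and hover over the pocket, going in y first to stay clear of the press.

Call:
{"api": "play_rows", "payload": {"dp": [[0,0,15],[0,-5,25],[0,-20,30],[0,-30,30],[0,-30,10],[15,-19,0],[25,0,0],[26,0,0]], "yaw": [0,0,0,-2,-2,-2,-2,-2]}}

```text
t: 5.18
ee_pos: [488.3, -359.0, 118.8]
orientation: [0.482, 3.104, -0.0]
ft_force: [0.4, -0.6, -1.2]
width: 32.0
grasp_force: 30.0
```

Call:
{"api": "play_rows", "payload": {"dp": [[0,0,0]], "yaw": [0]}}

```text
t: 5.27
ee_pos: [492.2, -358.6, 118.8]
orientation: [0.476, 3.101, -0.002]
ft_force: [0.0, -0.2, -0.4]
width: 31.6
grasp_force: 30.0
```

```bash
python3 - <<'E'
from h import *
np.set_printoptions(precision=1,suppress=True)
o=ctrl.get_obs();M=R.from_rotvec(o['orientation']).as_matrix();print(np.array(o['ee_pos']),o['width'],np.degrees(np.arctan2(M[1,1],M[0,1])))
for c in ['wrist','top','scene']:
    im,T=shot(c,'x_%s.png'%c)
    for n,z in [('load_pocket',24),('wing_grip',62)]:
        for d in models.landmark_of(im,n)[:3]: print(c,n,round(d['conf'],2),np.array(d['location']),at_z(im,T,d['location'],z)[0])
E
```

```text
[ 492.2 -358.6  118.8] 31.55260941673927 72.53527725486283
wrist load_pocket 0.77 [306.1 192.5] [ 488.3 -360.3   24. ]
top wing_grip 0.61 [411.4 178.1] [ 557.6 -381.5   62. ]
scene load_pocket 0.86 [393.3 264.9] [ 500.  -345.3   24. ]
scene wing_grip 0.83 [429.6 247.3] [ 552.3 -380.4   62. ]
```

View pics/x_wrist.png

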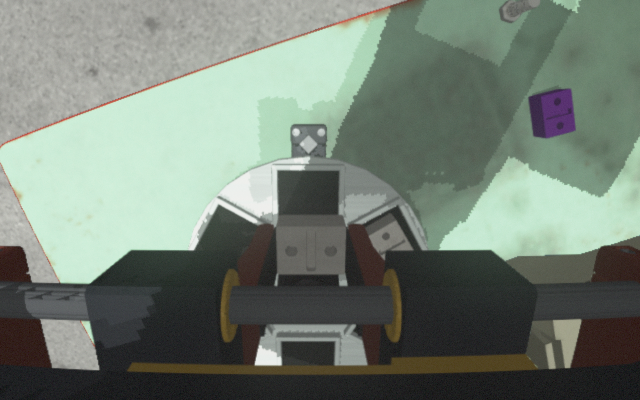

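The wrist view shows the dark tray to load at columns 278–341 and rows 170–214, the pointer at (309,138), and the held block at (310,243) square to the tray. Next I'll measure the tray edges.

```bash
python3 - <<'E'
from h import *
np.set_printoptions(precision=1,suppress=True)
im,T=shot('wrist')
g=cv2.cvtColor(im['pixels'],cv2.COLOR_RGB2GRAY).astype(int)
for r in (180,190,200): 
    print(r,g[r,268:286],g[r,334:352])
print(g[160:178,310],g[160:178,295],g[160:178,328])
v,u=np.mgrid[150:215,240:400]; uv=np.c_[u.ravel(),v.ravel()]; P=at_depth(im,T,uv)
k=(P[:,2]>18)&(P[:,2]<26.5)&(g[uv[:,1],uv[:,0]]<70)&(abs(uv[:,0]-310)<40)
print(k.sum(),np.median(P[k,2]),cv2.minAreaRect(P[k,:2].astype(np.float32)))
e=at_z(im,T,[[276,190],[343,190],[310,168]],31); print(e)
e=at_z(im,T,[[279,190],[340.5,190],[310,171]],24); print(e)
# plate rim
d=models.look_for(im,'load_pocket')[:1];print(d)
E
```

```text
180 [225 224 224 222 215 224 226 227 217 159 103  81  75  73  73  74  75  73] [ 56  55  53  54  57  94 121 133 134 133 126 120 128 128 130 128 130 129]
190 [222 222 224 224 209 221 224 225 220 169 104  76  74  74  75  72  70  72] [ 50  52  49  54  62 100 122 132 133 132 126 132 134 134 132 134 132 133]
200 [238 238 238 237 221 218 224 225 224 201 124  79  73  76  75  72  75  73] [ 50  48  50  49  72 111 123 129 134 153 134 149 163 165 166 164 167 162]
[ 98  78  92 122 135 134 134 134 136 132 121 110 117 131 136 131 126 107] [112 113 113 118 144 202 236 238 238 233 202 151 196 234 237 233 214 165] [172 173 166 145 112 108 123 133 130 131 122 110 116 130 130 130 124 101]
1761 24.206486316205826 ((486.6169738769531, -357.8759765625), (43.0491828918457, 27.980016708374023), 72.46735382080078)
[[ 473.6 -378.3   31. ]
 [ 487.8 -332.7   31. ]
 [ 465.7 -350.4   31. ]]
[[ 475.6 -377.3   24. ]
 [ 489.  -334.3   24. ]
 [ 468.9 -351.4   24. ]]
[{'bbox': [308.8, 265.5, 236.1, 201.7], 'conf': 0.59}]
```

Pocket centre is about (490, -358.4) with its across axis at 72.5°, which agrees with the network. I'll shift -2 in x and lower to TCP z of about 33.5.

Call:
{"api": "play_rows", "payload": {"dp": [[-2,0.2,-15],[0,0,-20],[0,0,-20],[0,0,-15],[0,0,-8],[0,0,-4],[0,0,0]], "yaw": [0,0,0,0,0,0,0]}}

```text
t: 6.4
ee_pos: [486.0, -357.2, 35.9]
orientation: [-0.475, -3.105, -0.001]
ft_force: [-0.3, 0.0, -1.2]
width: 31.7
grasp_force: 30.0
```

Call:
{"api": "play_rows", "payload": {"dp": [[4,-1,0],[0,0,-2],[0,0,0]], "yaw": [0,0,0]}}

```text
t: 6.65
ee_pos: [491.1, -358.8, 35.2]
orientation: [0.474, 3.104, -0.001]
ft_force: [0.1, -0.8, -2.3]
width: 31.6
grasp_force: 30.0
```

Call:
{"api": "play_rows", "payload": {"dp": [[-0.5,0,-1.3],[0,0,0]], "yaw": [0,0]}}

```text
t: 6.82
ee_pos: [489.9, -358.3, 33.4]
orientation: [0.475, 3.105, -0.0]
ft_force: [-0.6, -0.3, -1.5]
width: 31.7
grasp_force: 30.0
```

Call:
{"api": "play_rows", "payload": {"dp": [[0,0,0],[0,0,0],[0,0,0],[0,0,0],[0,0,0]], "yaw": [0,0,0,0,0], "gripper": 0.55}}

```text
t: 7.23
ee_pos: [489.9, -358.4, 33.3]
orientation: [0.475, 3.105, -0.0]
ft_force: [0.0, 0.1, -0.6]
width: 39.1
grasp_force: 0.0
```

Call:
{"api": "play_rows", "payload": {"dp": [[0,0,10],[0,0,20],[0,0,25],[0,0,25],[0,0,7],[0,0,0]], "yaw": [0,0,0,0,0,0]}}

```text
t: 7.73
ee_pos: [491.2, -359.4, 122.9]
orientation: [0.474, 3.101, -0.004]
ft_force: [-0.1, -0.6, -1.0]
width: 39.5
grasp_force: 0.0
```

```bash
python3 - <<'E'
from h import *
np.set_printoptions(precision=1,suppress=True)
o=ctrl.get_obs();print(np.array(o['ee_pos']),o['width'],o['t'])
im,T=shot('wrist','w5.png')
v,u=np.mgrid[0:400,0:640]; uv=np.c_[u.ravel(),v.ravel()]; P=at_depth(im,T,uv)
k=(P[:,2]>37)&(P[:,2]<46)&(np.hypot(P[:,0]-490,P[:,1]+358)<30)
print(k.sum(),P[k].mean(0),cv2.minAreaRect(P[k,:2].astype(np.float32)))
E
```

```text
[ 491.2 -359.4  122.9] 39.528627089965596 7.7333
1519 [ 488.6 -357.4   41.4] ((488.87109375, -357.6240539550781), (31.83609390258789, 24.175649642944336), 73.1926498413086)
```

View pics/w5.png

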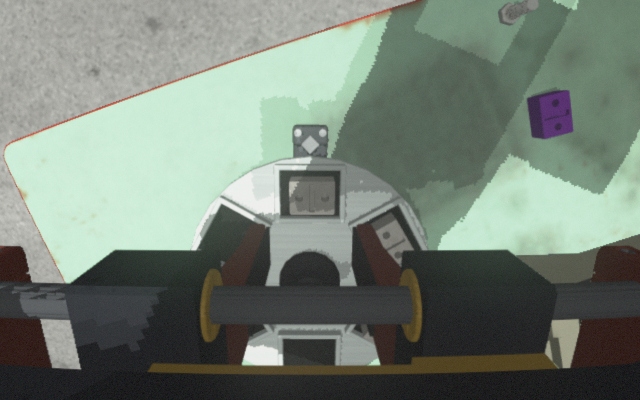

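The block lies flat and centred in the tray at (312,195), with its top at z ≈ 41.5 and about 1 mm off. The wing is at about (556.7, -380), so I'll turn the tool -90° over it.

Call:
{"api": "play_rows", "payload": {"dp": [[8,-2.5,0],[8,-2.5,0],[8,-2.5,0],[8,-2.5,0],[8,-2.5,0],[8,-2.5,0],[8,-2.5,0],[8,-2.5,0]], "yaw": [-7,-7,-7,-7,-7,-7,-7,-7], "gripper": 0.4}}

```text
t: 8.45
ee_pos: [553.2, -377.7, 117.9]
orientation: [-1.883, -2.511, 0.0]
ft_force: [-0.4, 0.2, -0.2]
width: 52.9
grasp_force: 0.0
```

Call:
{"api": "play_rows", "payload": {"dp": [[0,0,0],[0,0,0],[0,0,0],[0,0,0],[0,0,0],[0,0,0]], "yaw": [-7,-7,-7,-7,-6,0]}}

```text
t: 8.95
ee_pos: [552.8, -377.6, 118.0]
orientation: [-2.533, -1.854, 0.002]
ft_force: [-0.5, 0.1, 0.1]
width: 52.7
grasp_force: 0.0
```

```bash
python3 - <<'E'
from h import *
np.set_printoptions(precision=1,suppress=True)
o=ctrl.get_obs();M=R.from_rotvec(o['orientation']).as_matrix();print(np.array(o['ee_pos']),o['width'],o['t'],np.degrees(np.arctan2(M[1,1],M[0,1])),np.array(o['qpos']))
im,T=shot('wrist','w6.png')
v,u=np.mgrid[0:400,0:640]; uv=np.c_[u.ravel(),v.ravel()]; P=at_depth(im,T,uv)
k=(P[:,2]>71)&(P[:,2]<80)&(np.hypot(P[:,0]-557,P[:,1]+380)<28)
print(k.sum(),k.any() and (P[k].mean(0),cv2.minAreaRect(P[k,:2].astype(np.float32))))
for d in models.landmark_of(im,'wing_grip')[:2]: print(d,at_z(im,T,d['location'],62))
E
```

```text
[ 552.8 -377.6  118. ] 52.736070740923296 8.95 -17.597422937129082 [-0.6  0.6  1.6  0.   0.9 -0.3]
1350 (array([ 556. , -378.9,   75.7]), ((555.733642578125, -379.77874755859375), (42.74103546142578, 11.736167907714844), 72.70523071289062))
{'location': [316.9, 216.0], 'conf': 0.79} [[ 555.9 -380.5   62. ]]
```

View pics/w6.png

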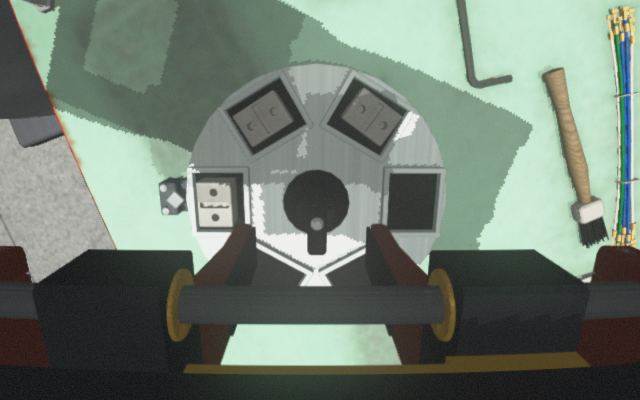

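The wrist view shows the wing bar at about (317,220) between the fingers, with the loaded tray at (219,200) on the pointer side. The wing is measured at (556, -379.8) with its long axis at 72.7°. Descending now.

Call:
{"api": "play_rows", "payload": {"dp": [[3.2,-2.2,-16],[0,0,-15],[0,0,-15],[0,0,-12],[0,0,-8],[0,0,0],[0,0,0]], "yaw": [0,0,0,0,0,0,0]}}

```text
t: 9.63
ee_pos: [556.7, -380.3, 53.4]
orientation: [-2.53, -1.86, 0.001]
ft_force: [-0.7, 0.4, 0.0]
width: 52.9
grasp_force: 0.0
```

Call:
{"api": "play_rows", "payload": {"dp": [[-0.7,0.4,-1],[0,0,0],[0,0,0],[0,0,0],[0,0,0],[0,0,0],[0,0,0]], "yaw": [0,0,0,0,0,0,0], "gripper": 1}}

```text
t: 10.22
ee_pos: [555.8, -380.0, 53.4]
orientation: [-2.531, -1.859, 0.001]
ft_force: [-1.4, -0.1, 1.2]
width: 11.7
grasp_force: 30.0
```

Call:
{"api": "play_rows", "payload": {"dp": [[0,0,0],[0,0,0],[0,0,0],[0,0,0],[0,0,0],[0,0,0],[0,0,0],[0,0,0]], "yaw": [-2,-3,-3,-3,-3,-3,-3,-3]}}

```text
t: 10.88
ee_pos: [556.1, -380.1, 53.3]
orientation: [-2.853, -1.315, 0.001]
ft_force: [-0.3, 0.1, 1.8]
width: 11.5
grasp_force: 30.0
```

Call:
{"api": "play_rows", "payload": {"dp": [[0,0,0],[0,0,0],[0,0,0],[0,0,0],[0,0,0],[0,0,0],[0,0,0],[0,0,0]], "yaw": [-3,-3,-3,-3,-3,-3,-3,-3]}}

```text
t: 11.55
ee_pos: [556.4, -380.5, 53.4]
orientation: [3.064, 0.692, 0.0]
ft_force: [-0.3, -1.1, 2.0]
width: 11.3
grasp_force: 30.0
```

Call:
{"api": "play_rows", "payload": {"dp": [[0,0,0],[0,0,0],[0,0,0],[0,0,0],[0,0,0],[0,0,0]], "yaw": [-3,-3,-3,-2,-1,0]}}

```text
t: 12.05
ee_pos: [556.4, -380.6, 53.4]
orientation: [3.119, 0.371, 0.001]
ft_force: [-1.1, -2.6, 0.9]
width: 12.0
grasp_force: 30.0
```

Turned about 58.8°. Release and lift.

Call:
{"api": "play_rows", "payload": {"dp": [[0,0,0],[0,0,0],[0,0,0],[0,0,0],[0,0,0],[0,0,0]], "yaw": [0,0,0,0,0,0], "gripper": 0.45}}

```text
t: 12.55
ee_pos: [556.3, -380.0, 53.1]
orientation: [-3.119, -0.373, 0.0]
ft_force: [-0.1, 0.3, 0.3]
width: 47.0
grasp_force: 0.0
```

Call:
{"api": "play_rows", "payload": {"dp": [[0,0,8],[0,0,15],[0,0,20],[0,0,25],[0,0,25],[0,0,0],[0,0,0],[0,0,0]], "yaw": [0,0,0,0,0,0,0,0]}}

```text
t: 13.22
ee_pos: [556.2, -380.0, 146.7]
orientation: [3.119, 0.372, 0.001]
ft_force: [0.4, 0.4, -0.8]
width: 48.3
grasp_force: 0.0
```

```bash
python3 - <<'E'
from h import *
np.set_printoptions(precision=1,suppress=True)
o=ctrl.get_obs();print(np.array(o['ee_pos']),o['width'],o['t'],o['ft_force'])
im,T=shot('wrist','w7.png')
v,u=np.mgrid[0:400,0:640]; uv=np.c_[u.ravel(),v.ravel()]; P=at_depth(im,T,uv)
c=np.array([556,-380]);a=np.radians(162.5-60);q=c+70*np.array([np.cos(a),np.sin(a)]);print(q)
for p,lo,hi,r in [(c,71,80,28),(q,38,46,28)]:
    k=(P[:,2]>lo)&(P[:,2]<hi)&(np.hypot(P[:,0]-p[0],P[:,1]-p[1])<r)
    print(k.sum(),k.any() and (P[k].mean(0),cv2.minAreaRect(P[k,:2].astype(np.float32))))
E
```

```text
[ 556.2 -380.   146.7] 48.299219576370184 13.2167 [ 0.4  0.4 -0.8]
[ 540.8 -311.7]
1076 (array([ 556.6, -380.1,   75.7]), ((555.49072265625, -380.34033203125), (44.2964973449707, 11.9981050491333), 12.365960121154785))
1202 (array([ 542.8, -311.6,   41.6]), ((542.0718383789062, -311.36590576171875), (32.58008575439453, 23.933605194091797), 12.38706111907959))
```

View pics/w7.png

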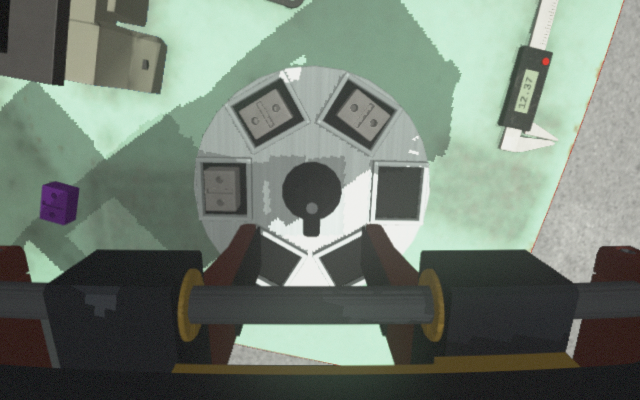

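The wing has turned 60.3° (72.7° to 12.4°). The block at (222,188) is flat in its tray, within about 1.5 mm, and the gripper is clear, so I'm handing in.

```bash
python3 -c "
from workcell import ticket
print(ticket.close_job())"
```

```text
the job is handed in; nothing more can be done
None
```

The die block sits flat, holes up and released, about 1.5 mm from the tray's centre; the carousel turned 60° clockwise, one full click, and the job was handed in at about 13 s (no verdict came back).

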